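# Clamp the end cap onto the plate-loading stand

## Robot

A 6-joint arm with a two-finger parallel gripper is mounted at the origin on the work surface. World frame = base frame: x ahead of the robot, y to its left, z up, the work surface at z = 0. Lengths are in mm, angles in degrees, forces in N, time in s.
With the tool pointing down it reaches from about 350 to 850 mm from the base axis. Payload 8.1 kg.
Tool frame: the origin (TCP) lies midway between the tips of the shut fingers; the grasp point (between the pads) lies 19 mm behind it; z points along the fingers, y is the line along which they close (so a half turn about z gives the same grasp; the last joint's range is limited). The gripper opens to 85 mm and grips with 20 to 120 N. Pads are 22 mm wide; open, the fingers measure 114 mm over their backs; the gripper's body (76 mm by 85 mm) begins 54 mm behind the grasp point. The pads swing forward as they close: fully open they stand 13 mm farther back than shut.
Start: joints at [-70.669, 7.471, 85.268, -0, 87.261, -4.893], TCP at [246.209, -547.162, 231.292] pointing down, gripper open.
Joint ranges: [-169.43, 169.43], [-51.17, 129.36], [1.28, 143.12], [-76.62, 256.62], [0, 156.53], [-152.29, 152.29]. Speed limits (degrees/s): [136.94, 136.94, 159.86, 180, 180, 180].

## Interface

Orientations are given as [roll, pitch, yaw] about the fixed x, y, z axes, in that order (R = Rz(yaw) Ry(pitch) Rx(roll)).
In Python, from bench import r gives the robot as it stands. The module is installed in compiled form; this text tells all that it offers.
- The arm moves only by the tool jog_arm, never from a script. Its argument "rows" is a list of rows, each a list of 2 entries, a list of its own where there are three numbers: the shift along the tool's x, y, z in mm, then the turn, a rotation vector about the tool's x, y, z in rad. A call has 1 to 10 rows; each row is the pose to reach, as a shift and turn from the pose commanded when the call began, along the tool's axes at that moment; what a row does not reach only later rows make up. A row lasts 1/10 s, in which the tool goes at most 50 mm and 8.59 degrees, less where a joint would pass 70% of its speed; a pose out of reach is approached as far as the arm can. A call with a gripper value outside its range is refused whole. "grip" is the finger opening in mm, from 0 to 85.4, set as the call begins (left out, the last holds). The fingers move at their own pace and stop on an object; "force" is the grip in N (left out, the last holds). Time passes only in rows, so rows that repeat a pose let the fingers close. It gives the time, the measured TCP pose, the force, the opening and the grip force at its end, in the units of the state.
- r.sense(): the state, without advancing time (a new reading comes with each control period).
- r.snapshot(name): name is "scene" or "top"; returns (picture, depth): 420x560x3 uint8, blue, green, red; 420x560 float32, mm along the optical axis (not along the pixel's ray), 0 where there is no reading.
- r.camera_params(name): a dict with "fx", "fy", "cx", "cy" (pixels), "pose" (4x4, takes a point from camera to world coordinates). Camera axes: x right, y down, z forward; pixel columns grow to the right and rows downward; lengths in mm; the calibration is good to about 2 mm. A picture is of the moment at which its call begins. camera_params takes no time and is no camera call.
- r.hand_in(): hands the job in; it is judged then, once.
The state is a dict: "time": time; "joint_pos": joint angles; "qd": joint speeds; "joint_efforts": joint torques, N m; "tool_pos": TCP position; "tcp_rot": TCP orientation; "ft_force": force on the tool from outside, world axes, zero at the start; "wrist_torque": the same for the moment, N m; "finger_gap": finger opening in mm; "grip_force": force on a finger pad.
Only numpy, scipy, OpenCV 4.12 (cv2) and the standard library are available. Lean on these libraries where they do the work, as an engineer would, in place of code of your own. Each camera call takes 0.05 s, during which the arm holds its last target. There are 200 camera calls.

## Task

Secure the end cap on the upright plate stand: swing the open half of the hinged clamp ring gently shut around the two flanges, right up to its rubber stop, and then push the latch lever round so that its hook draws the clamp in, until it comes up firm. Go by feel, as the latch is adjusted differently each time: a steady push of about 15 N on the lever's peg is right, and more than 25 N on the clamp or the lever is too much. Leave the cap seated and upright, let go, and do not disturb the other things.

Things in the scene. Friction and masses are not known exactly. Their poses are not given: they have to be found in the camera images.
- stand: Fixed plate-loading stand: black base 130 x 130 x 12 mm, three steel plates (up to 108 mm across) on it, an aluminium post with a flange 56 mm across (its top 86 mm up), and the fixed half of a steel clamp ring on the +x side (ring inner radius 32, outer 38 mm, from 75 to 97 mm up). Origin: centre of the base's underside, on the post's axis; z up. In its frame (x, y, mm) the clamp's hinge axis is at (0, 50), the lever's pivot axis at (18, -68).
- clamp_half: Swinging half of the clamp ring, top face 97 mm up, turning level about the upright hinge. Origin on the hinge axis at table level; axes parallel to the stand's when shut. An upright steel peg to push or pinch, 12 mm thick, from 97 to 132 mm up, stands at (-56, -76) mm in its frame. Its free end is an ear that carries the dark upright strike pin, 10 mm thick, top 113 mm up, at (-12, -118) in its frame but set up to 5 mm either way along x; that setting is not measured.
- clamp_hinge (a joint): Angle of the swinging half: 0 is shut (it meets the rubber stop within 0.01 of 0), grows to 1.5 as it opens. Seen from above it turns anticlockwise to shut. It starts 0.65 to 1.2 open, turns with about 1.5 N at the peg and stays where it is left.
- latch_lever: Steel latch lever with a curved hook, lying level from 99 to 109 mm up. Origin on its pivot axis at table level; axes parallel to the stand's at joint value 0. An upright peg to push or pinch, 13 mm thick, from 109 to 140 mm up, stands 72 mm from the pivot at (-22, -68) mm in its frame. The hook's inner face is a spiral (10 mm per rad) that sweeps round the far side of the strike pin and draws it towards the pivot.
- lever_pivot (a joint): Angle of the lever: starts open at 1.3 to 1.6, and falls as it is pushed shut (clockwise from above); end of travel -0.85. Free, it drags with about 4 N at the peg. With the clamp shut the hook meets the pin anywhere from about 0.55 down to -0.45, depending on the pin's setting; from there the push rises by about 2 to 3 N per 0.02 rad. It holds by friction when let go. A push of 12 to 20 N at the peg leaves it firm.
- rubber_stop: Black rubber stop, 14 mm across, stiff as a hard spring (about 80 N/mm), lying along x between the ears of the two clamp halves at (0, -56) mm in the stand's frame, 87 mm up. Origin: centre of the face that the clamp meets. The latch is firm when it keeps the clamp pressed on this stop.
- cap: Loose aluminium end cap, about 0.22 kg: flange 56 mm across and 6 mm thick resting on the stand's flange, neck 24 mm thick, knob 34 mm across, top 138 mm above the table, spigot below in the post's bore with 1.5 mm play. Origin: centre of the flange's underside, 86 mm up when seated. The shut clamp reaches over its flange.
- spare_plate: Bystander: steel ring-shaped plate 90 mm across, 10 mm thick, lying near the stand. Origin: centre of its underside.
- grip_ring: Bystander: silicone grip ring 74 mm across, 22 mm high, lying near the stand. Origin: centre of its underside.
- yoga_block: Bystander: wooden yoga block 225 x 140 x 75 mm. Origin: centre of its underside.
- dumbbell: Bystander: small aluminium dumbbell lying down, 180 mm long, 60 mm high. Origin: below its middle, on the table.
- drink_bottle: Bystander: upright grey bottle 68 mm across, 210 mm high. Origin: centre of its underside.
- brush: Bystander: flat brush with a wooden handle lying near the stand. Origin: below its middle, on the table.
- chalk_pot: Bystander: white open pot 84 mm across, 70 mm high. Origin: centre of its underside.
Not all that is in view belongs to the job. There is more than one size of the cap; the one meant has the size given above.

How it is judged:
By the outcome, as a careful person would: the job done as asked, in the order asked, and still so for the second after the job is handed in, with the robot touching nothing.
It also fails if it takes over 58 s, if anything falls off the work surface, if the arm or the gripper's body presses on something with over 40 N, if the wrist force passes 120 N, or if a joint passes its speed limit or range.

## Working session

There is one attempt and no reset: what is moved stays moved. The work goes in short steps, Python scripts to look and compute and a tool call to move; the robot and the scene stay as the last step left them, time stands still between calls to the robot, and variables do not carry over. Pictures are saved under pics/ and viewed, at most 10 in all, crops included, and the job is handed in when it is done.

Besides the shell and the picture viewer there is one more tool, called after ">>>" as name(argument=value, ...) on one line, values as JSON. jog_arm: Moves the arm, as the interface text tells. Its arguments: {"type":"object","properties":{"rows":{"type":"array"},"grip":{"type":"number"},"force":{"type":"number"}},"required":["rows"]}

```bash
mkdir -p pics; python3 - <<'E'
from bench import r
import cv2,numpy as np
s=r.sense();print(s)
for n in("scene","top"):
    p,d=r.snapshot(n);cv2.imwrite(f"pics/{n}0.png",p);np.save(f"{n}0.npy",d)
    c=r.camera_params(n);print(n,c)
E
```

```text
{'time': 0.0, 'joint_pos': array([-7.06689541e+01,  7.51275247e+00,  8.53278951e+01,  3.64932396e-05,
        8.72596941e+01, -4.89217772e+00]), 'qd': array([-0.02244071,  0.04498603,  0.00386749,  0.00916761,  0.02195208,
        0.06699059]), 'joint_efforts': array([-3.02153899e-05, -5.69407117e+01, -5.00548875e+01, -2.35037869e-04,
        1.49517646e-02,  2.41854877e-05]), 'tool_pos': array([ 246.03102516, -546.66439125,  230.28222984]), 'tcp_rot': array([-1.79900027e+02, -8.59354506e-03,  2.42232143e+01]), 'ft_force': array([0.82656775, 0.3978536 , 0.62403474]), 'wrist_torque': array([ 0.00456849,  0.02816324, -0.01878822]), 'grip_force': 0.0, 'finger_gap': 85.41087309778874}
scene {'fx': 411.9327390658702, 'fy': 411.9327390658702, 'cx': 282.6579441468821, 'cy': 214.75460582309205, 'pose': array([[ 7.47829336e-01,  3.85059343e-01, -5.40814743e-01,
         1.12384330e+03],
       [ 6.63650122e-01, -4.11643619e-01,  6.24594306e-01,
        -6.82145728e+02],
       [ 1.78829350e-02, -8.26001715e-01, -5.63383855e-01,
         7.01880158e+02],
       [ 0.00000000e+00,  0.00000000e+00,  0.00000000e+00,
         1.00000000e+00]])}
top {'fx': 408.2881999795263, 'fy': 408.2881999795263, 'cx': 286.68385265332637, 'cy': 207.89526343235514, 'pose': array([[-1.56298011e-02, -9.90777916e-01,  1.34591343e-01,
         3.77694089e+02],
       [-9.99801243e-01,  1.71525754e-02,  1.01618599e-02,
        -3.45093851e+01],
       [-1.23767346e-02, -1.34405765e-01, -9.90849084e-01,
         1.27564021e+03],
       [ 0.00000000e+00,  0.00000000e+00,  0.00000000e+00,
         1.00000000e+00]])}
```

View pics/scene0.png

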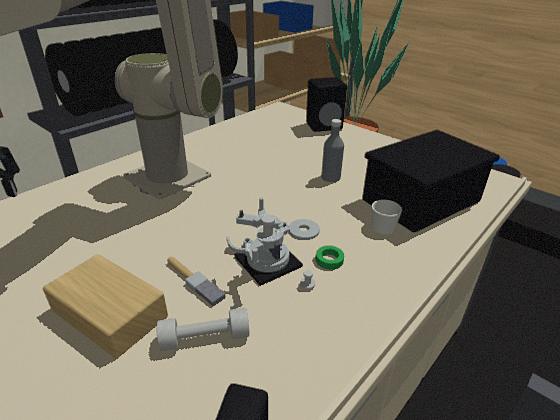

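View pics/top0.png

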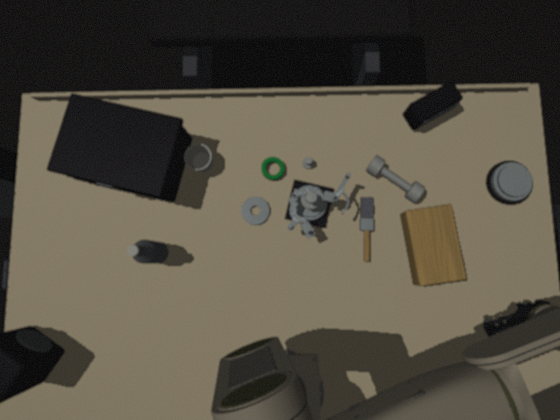

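The stand is at scene (268,255) and top (311,203). The cap is already on it at top (311,197). The small loose knob at scene (308,280), top (309,162) could be mistaken for it, as another size of cap. I'll check both in one close crop and get the base corners.

```bash
cat > h.py <<'E'
import cv2,numpy as np
from bench import r
def ray(n,px,z):
    c=r.camera_params(n);P=c['pose'];px=np.atleast_2d(px).astype(float)
    d=np.c_[(px[:,0]-c['cx'])/c['fx'],(px[:,1]-c['cy'])/c['fy'],np.ones(len(px))]@P[:3,:3].T
    return P[:3,3]+d*((z-P[2,3])/d[:,2])[:,None]
def proj(n,X):
    c=r.camera_params(n);P=c['pose'];q=(np.atleast_2d(X)-P[:3,3])@P[:3,:3]
    return np.c_[q[:,0]/q[:,2]*c['fx']+c['cx'],q[:,1]/q[:,2]*c['fy']+c['cy']]
def crop(p,x,y,w,h,k):
    return cv2.resize(p[y:y+h,x:x+w],None,fx=k,fy=k,interpolation=cv2.INTER_CUBIC)
E
python3 - <<'E'
from h import *
S=cv2.imread('pics/scene0.png');T=cv2.imread('pics/top0.png')
a=crop(T,270,145,100,110,5.4);b=crop(S,215,185,120,110,5)
a=crop(T,275,145,80,100,5);b=crop(S,220,190,80,100,5)
a=cv2.convertScaleAbs(a,alpha=1.5)
cv2.imwrite('pics/crop0.png',np.hstack([a,b]))
m=(T.max(2)<45).astype(np.uint8);m[:145]=0;m[255:]=0;m[:,:270]=0;m[:,350:]=0
n,l,st,ce=cv2.connectedComponentsWithStats(m);i=1+st[1:,4].argmax();print(st[i])
pts=np.argwhere(l==i)[:,::-1]
W=ray('top',pts,12)[:,:2].astype(np.float32)
R=cv2.minAreaRect(W);print(R,cv2.boxPoints(R))
E
```

```text
[310 202  22  26 185]
((522.1500244140625, -136.53848266601562), (42.96294021606445, 91.29133605957031), 47.346405029296875) [[ 474.0242   -121.409454]
 [ 541.1657   -183.2652  ]
 [ 570.2759   -151.66751 ]
 [ 503.13434   -89.81177 ]]
```

View pics/crop0.png

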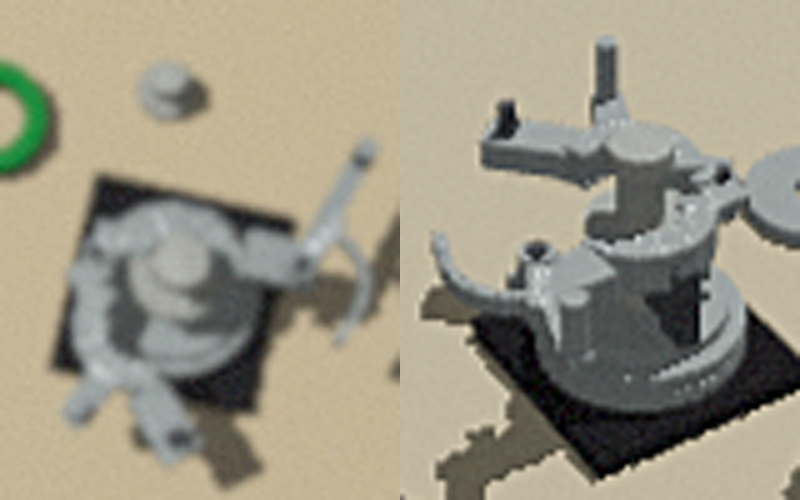

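```bash
cat >> h.py <<'E'
T0=lambda a:np.array(a)/5.+[275,145]
S0=lambda a:(np.array(a)-[400,0])/5.+[220,190]
E
python3 - <<'E'
from h import *
C=ray('top',T0([(100,178),(295,222),(255,412),(55,368)]),12)[:,:2];print('corners',C.round(1),np.linalg.norm(C-np.roll(C,1,0),axis=1))
c2=ray('scene',S0([(598,480),(475,325)]),12);print('scene corners',c2.round(1))
e=(C[0]+C[1]-C[2]-C[3]);f=(C[0]+C[3]-C[1]-C[2]);th=[np.degrees(np.arctan2(e[1],e[0])),np.degrees(np.arctan2(-f[0],f[1]))];print('th',th)
o=C.mean(0);a=np.radians(np.mean(th));R=np.array([[np.cos(a),-np.sin(a)],[np.sin(a),np.cos(a)]])
print('o',o, 'reach',np.hypot(*o))
def L(n,px,z,t):
    w=ray(n,px,z)[0];print(t,w.round(1),'stand',((w[:2]-o)@R).round(1))
L('top',T0((183,258)),138,'knob T');L('scene',S0((642,140)),138,'knob S')
L('top',T0((366,148)),140,'leverpeg T');L('scene',S0((575,295)),140,'leverpeg S')
L('top',T0((75,408)),132,'clamppeg T');L('scene',S0((606,42)),132,'clamppeg S')
L('top',T0((182,438)),113,'pin T');L('scene',S0((506,103)),113,'pin S')
L('top',T0((300,262)),109,'pivot T');L('scene',S0((538,247)),109,'pivot S')
L('top',T0((96,252)),97,'hinge T');L('scene',S0((722,172)),97,'hinge S')
L('top',T0((345,340)),109,'hooktip T');L('scene',S0((440,238)),109,'hooktip S')
for n in('top','scene'):
    d=np.load(n+'0.npy')
E
```

```text
corners [[ 635.7  -49.1]
 [ 605.3 -170.9]
 [ 486.2 -142.5]
 [ 515.8  -18.9]] [123.67110328 125.55657374 122.47271867 127.04154988]
scene corners [[ 620.4 -178.6   12. ]
 [ 494.2 -140.2   12. ]]
th [np.float64(-13.79831882196561), np.float64(-13.711792625296914)]
o [560.74948901 -95.35292663] reach 568.798883651485
knob T [563.2 -93.6 138. ] stand [1.9 2.3]
knob S [566.7 -90.7 138. ] stand [4.7 5.9]
leverpeg T [ 624.1 -198.6  140. ] stand [ 86.1 -85.2]
leverpeg S [ 627.8 -197.8  140. ] stand [ 89.5 -83.6]
clamppeg T [479.9 -31.3 132. ] stand [-93.8  43. ]
clamppeg S [485.8 -32.  132. ] stand [-87.8  43.7]
pin T [463.4 -91.9 113. ] stand [-95.4 -19.8]
pin S [468.2 -87.9 113. ] stand [-91.7 -14.7]
pivot T [ 564.3 -162.6  109. ] stand [ 19.5 -64.5]
pivot S [ 562.7 -157.6  109. ] stand [ 16.7 -60. ]
hinge T [574.3 -45.   97. ] stand [ 1.2 52.1]
hinge S [575.  -40.8  97. ] stand [ 0.9 56.4]
hooktip T [ 518.5 -187.   109. ] stand [-19.2 -99.1]
hooktip S [ 524.1 -184.1  109. ] stand [-14.5 -95. ]
```

The cap sits on the stand and both views agree within a few mm. The loose part at top (309,162) is the smaller cap, so I leave it alone. The clamp is about 0.84 open and the lever about 1.57. Next I close the fingers and go above the clamp peg's outer side.

>>> jog_arm(rows=[[[45, -41, 0], [0, 0, -0.1]], [[90, -82, 0], [0, 0, -0.2]], [[130, -118, 0], [0, 0, -0.3]], [[170, -155, 0], [0, 0, -0.4]], [[205, -186, 0], [0, 0, -0.5]], [[240, -218, 0], [0, 0, -0.6]], [[275, -250, 0], [0, 0, -0.7]], [[310, -282, 0], [0, 0, -0.8]], [[345, -314, 0], [0, 0, -0.9]], [[380, -345, 0], [0, 0, -1.0]]], grip=0, force=40)

```text
time: 1.1
tool_pos: [446.0, -86.7, 231.2]
tcp_rot: [180.0, 0.0, 81.7]
ft_force: [0.9, -0.1, 0.4]
finger_gap: 0.0
grip_force: 0.0
```

>>> jog_arm(rows=[[[40, 10, 0], [0, 0, 0]], [[80, 22, 0], [0, 0, 0]], [[90, 24, 20], [0, 0, 0]], [[90, 24, 50], [0, 0, 0]], [[90, 24, 80], [0, 0, 0]], [[90, 24, 90], [0, 0, 0]], [[90, 24, 90], [0, 0, 0]], [[90, 24, 90], [0, 0, 0]]])

```text
time: 1.9
tool_pos: [483.4, -3.5, 142.5]
tcp_rot: [179.9, -0.0, 81.5]
ft_force: [-0.8, -0.4, 0.2]
finger_gap: -0.0
grip_force: 0.0
```

```bash
python3 - <<'E'
from h import *
print(r.sense()['tool_pos'],r.sense()['ft_force'])
T,_=r.snapshot('top');S,_=r.snapshot('scene')
cv2.imwrite('pics/c1.png',np.hstack([cv2.convertScaleAbs(crop(T,275,145,80,100,5),alpha=1.5),crop(S,220,190,80,100,5)]))
E
```

```text
[483.37677044  -3.45701809 142.46146014] [-0.81639254 -0.42851168  0.20873767]
```

View pics/c1.png

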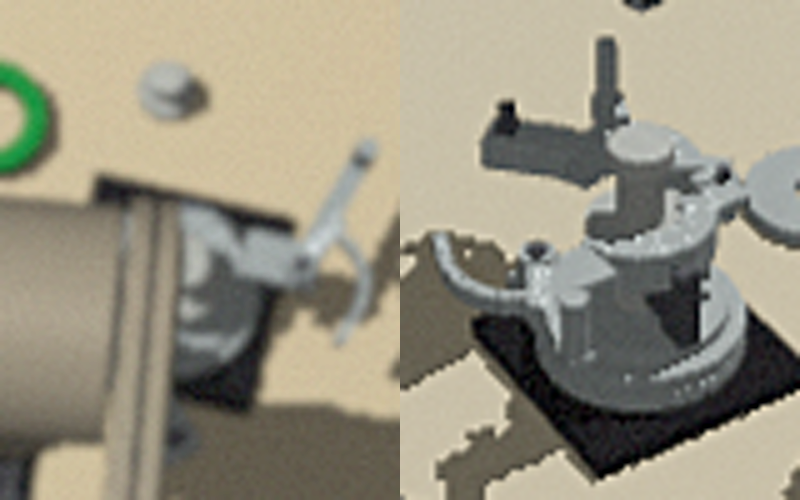

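```bash
cat >> h.py <<'E'
o=np.array([563.5,-91.5]);th=np.radians(-13.75)
def rot(a):return np.array([[np.cos(a),-np.sin(a)],[np.sin(a),np.cos(a)]])
H=o+rot(th)@[0,50];PV=o+rot(th)@[18,-68]
def orbit(c,phis,pre=(0,0)):
    """tool-frame rows for rigid turn phi (rad, world ccw) about c, after tool-frame pre shift"""
    s=r.sense();y=np.radians(s['tcp_rot'][2]);p=s['tool_pos'][:2]
    A=np.array([[np.cos(y),np.sin(y)],[np.sin(y),-np.cos(y)]])
    p1=p+A@np.array(pre)
    for f in phis:
        q=c+rot(f)@(p1-c);print((A.T@(q-p)).round(1),round(-f,3))
E
python3 - <<'E'
from h import *
print(H,PV)
orbit(H,np.arange(1,11)*.045,(-8,0))
E
```

```text
[575.38429462 -42.93289651] [ 564.82151658 -161.82960681]
[-12.3  -0.7] -0.045
[-16.7  -1.2] -0.09
[-21.1  -1.5] -0.135
[-25.5  -1.6] -0.18
[-29.9  -1.5] -0.225
[-34.3  -1.2] -0.27
[-38.6  -0.7] -0.315
[-43.   0.] -0.36
[-47.3   0.9] -0.405
[-51.6   2. ] -0.45
```

>>> jog_arm(rows=[[[0, 0, 12], [0, 0, 0]], [[0, 0, 24], [0, 0, 0]], [[0, 0, 34], [0, 0, 0]], [[-2, 0, 34], [0, 0, 0]], [[-4, 0, 34], [0, 0, 0]], [[-6, 0, 34], [0, 0, 0]], [[-8, 0, 34], [0, 0, 0]], [[-8, 0, 34], [0, 0, 0]]])

```text
time: 2.8
tool_pos: [482.0, -11.5, 107.8]
tcp_rot: [180.0, 0.0, 81.5]
ft_force: [-0.0, -0.6, -0.3]
finger_gap: -0.4
grip_force: 0.0
```

>>> jog_arm(rows=[[[-1.5, -0.2, 0], [0, 0, -0.015]], [[-3, -0.4, 0], [0, 0, -0.03]], [[-4.5, -0.7, 0], [0, 0, -0.045]], [[-6, -0.9, 0], [0, 0, -0.065]], [[-8.7, -1.2, 0], [0, 0, -0.09]], [[-11.5, -1.4, 0], [0, 0, -0.12]], [[-14.5, -1.6, 0], [0, 0, -0.15]], [[-17.5, -1.6, 0], [0, 0, -0.18]]])

```text
time: 3.6
tool_pos: [477.6, -28.3, 107.5]
tcp_rot: [180.0, -0.0, 92.0]
ft_force: [0.4, 1.0, 0.9]
finger_gap: 0.1
grip_force: 0.7
```

```bash
python3 - <<'E'
from h import *
orbit(H,np.arange(1,11)*.04)
T,_=r.snapshot('top');S,_=r.snapshot('scene')
cv2.imwrite('pics/c2.png',crop(S,210,160,110,110,5))
E
```

```text
[-3.9 -0.6] -0.04
[-7.8 -1.1] -0.08
[-11.8  -1.5] -0.12
[-15.7  -1.6] -0.16
[-19.7  -1.6] -0.2
[-23.6  -1.5] -0.24
[-27.6  -1.2] -0.28
[-31.5  -0.7] -0.32
[-35.4  -0.1] -0.36
[-39.3   0.7] -0.4
```

View pics/c2.png

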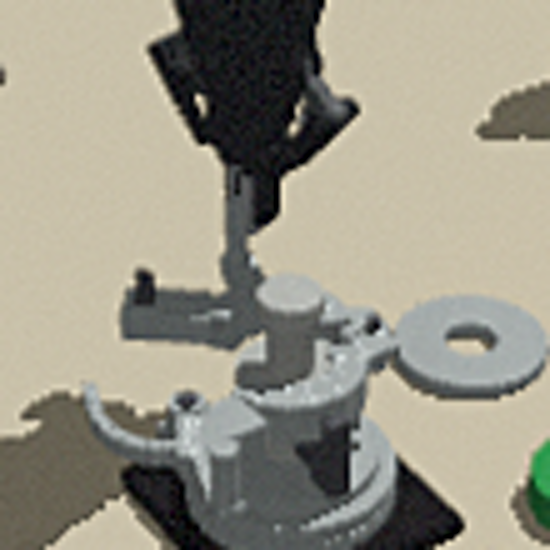

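The picture shows the dark closed fingertips at (262,200), just behind the clamp peg at (240,210) and in contact with it. The clamp has started to turn, with its pin at (143,285). I'll carry on along the arc.

>>> jog_arm(rows=[[[-3.9, -0.6, 0], [0, 0, -0.04]], [[-7.8, -1.1, 0], [0, 0, -0.08]], [[-11.8, -1.5, 0], [0, 0, -0.12]], [[-15.7, -1.6, 0], [0, 0, -0.16]], [[-19.7, -1.6, 0], [0, 0, -0.2]], [[-23.6, -1.5, 0], [0, 0, -0.24]], [[-27.6, -1.2, 0], [0, 0, -0.28]], [[-31.5, -0.7, 0], [0, 0, -0.32]], [[-35.4, -0.1, 0], [0, 0, -0.36]], [[-39.3, 0.7, 0], [0, 0, -0.4]]])

```text
time: 4.7
tool_pos: [479.3, -67.5, 107.3]
tcp_rot: [-180.0, -0.0, 114.8]
ft_force: [-0.6, 1.2, 0.8]
finger_gap: 0.3
grip_force: 0.7
```

```bash
python3 - <<'E'
from h import *
s=r.sense();y=np.radians(s['tcp_rot'][2]);p=s['tool_pos'][:2]-17*np.array([np.cos(y),np.sin(y)])-H
print(np.hypot(*p),219.85-np.degrees(np.arctan2(p[1],p[0]))%360)
orbit(H,np.arange(1,11)*.02)
S,_=r.snapshot('scene');cv2.imwrite('pics/c3.png',crop(S,210,160,110,110,5))
E
```

```text
97.55087416027112 15.675611158297954
[-2.  -0.3] -0.02
[-3.9 -0.6] -0.04
[-5.9 -0.9] -0.06
[-7.9 -1.1] -0.08
[-9.8 -1.3] -0.1
[-11.8  -1.5] -0.12
[-13.8  -1.6] -0.14
[-15.8  -1.6] -0.16
[-17.8  -1.7] -0.18
[-19.7  -1.7] -0.2
```

View pics/c3.png

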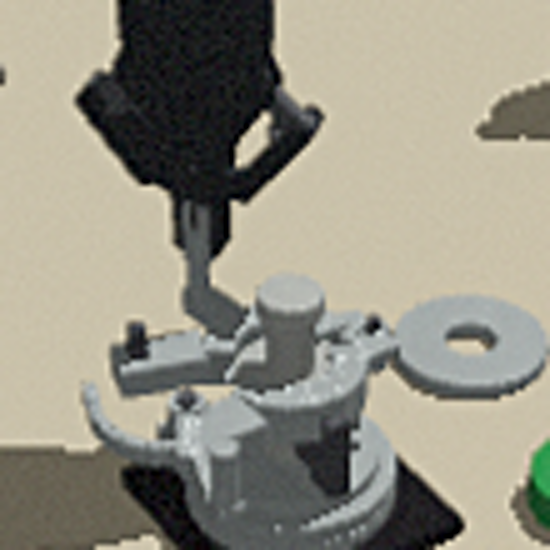

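The fingers are behind the peg at (197,240), and the clamp is about 0.27 rad short of shut. I'll slow down from here.

>>> jog_arm(rows=[[[-2, -0.3, 0], [0, 0, -0.02]], [[-3.9, -0.6, 0], [0, 0, -0.04]], [[-5.9, -0.9, 0], [0, 0, -0.06]], [[-7.9, -1.1, 0], [0, 0, -0.08]], [[-9.8, -1.3, 0], [0, 0, -0.1]], [[-11.8, -1.5, 0], [0, 0, -0.12]], [[-13.8, -1.6, 0], [0, 0, -0.14]], [[-13.8, -1.6, 0], [0, 0, -0.14]]])

```text
time: 5.55
tool_pos: [483.9, -81.0, 107.3]
tcp_rot: [180.0, 0.0, 122.8]
ft_force: [-0.0, -0.4, -1.5]
finger_gap: 0.2
grip_force: 0.0
```

```bash
python3 - <<'E'
from h import *
S,_=r.snapshot('scene')
print('yaw',r.sense()['tcp_rot'][2])
# strike pin top: dark small blob near expected
for a in (0,.05,.1,.15,.2):
    print(a,proj('scene',np.r_[H+rot(th-a)@[-12,-118],113]).round(1))
g=crop(S,215,205,60,50,10);cv2.imwrite('pics/c4.png',g)
E
```

```text
yaw 122.76458276769615
0 [[240.5 232.8]]
0.05 [[239.5 231.4]]
0.1 [[238.7 230.1]]
0.15 [[238.  228.7]]
0.2 [[237.4 227.3]]
```

View pics/c4.png

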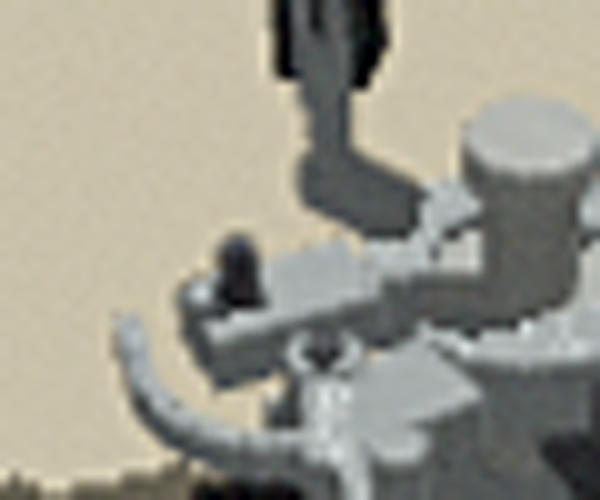

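The pin top is at scene (238.8,229), so about 0.12 rad remains, or 11 mm at the peg.

>>> jog_arm(rows=[[[-1, -0.1, 0], [0, 0, -0.01]], [[-2, -0.3, 0], [0, 0, -0.02]], [[-3, -0.4, 0], [0, 0, -0.03]], [[-4, -0.6, 0], [0, 0, -0.04]], [[-5, -0.7, 0], [0, 0, -0.05]], [[-6, -0.9, 0], [0, 0, -0.06]], [[-7, -1.0, 0], [0, 0, -0.07]], [[-7, -1.0, 0], [0, 0, -0.07]]])

```text
time: 6.4
tool_pos: [486.8, -87.3, 107.3]
tcp_rot: [180.0, 0.0, 126.8]
ft_force: [0.3, -0.5, 0.0]
finger_gap: -0.4
grip_force: 0.2
```

>>> jog_arm(rows=[[[-0.4, 0, 0], [0, 0, 0]], [[-0.8, 0, 0], [0, 0, 0]], [[-1.2, 0, 0], [0, 0, 0]]])

```text
time: 6.7
tool_pos: [487.4, -88.1, 107.3]
tcp_rot: [180.0, 0.0, 126.8]
ft_force: [-1.7, 0.7, 1.0]
finger_gap: 0.1
grip_force: 0.7
```

```bash
python3 - <<'E'
from h import *
p=[]
for i in range(5):
    S,_=r.snapshot('scene');s=r.sense();p.append(s['ft_force'])
print(np.mean(p,0),s['tool_pos'],s['tcp_rot'][2])
g=cv2.cvtColor(S,cv2.COLOR_BGR2GRAY)[222:240,230:250];print(g)
E
```

```text
[-1.04983169  0.43214954  0.51224171] [487.43216139 -88.13096916 107.30288777] 126.78112641701038
[[194 193 192 193 194 194 195 193 194 192 193 191 194 204 132  81  83  90
   85  70]
 [193 193 192 189 194 194 194 192 193 191 194 193 195 207 110  72  90  89
   89  75]
 [192 194 191 193 191 193 194 192 194 191 192 195 196 206 112  73  83  87
   81  79]
 [194 195 192 192 192 194 193 194 195 191 195 195 195 208 109  80  86  82
   84  84]
 [194 192 193 193 193 192 194 192 193 191 194 193 194 206 105  72  84  85
   85  82]
 [192 189 194 193 192 195 195 194 192 194 194 192 197 199 167 111  79  80
   82  83]
 [193 194 194 192 192 192 193 194 194 192 194 194 195 195 196 191 174 118
   81  82]
 [192 194 193 193 193 193 194 194 197 202 201 199 194 194 195 198 197 194
  174 114]
 [193 194 192 194 194 192 195 200 169 148 144 180 198 195 195 194 198 202
  169 178]
 [193 193 193 192 194 193 198 187 117  89  82 131 198 197 198 168 183 191
  170 180]
 [193 192 193 195 195 196 199 178  86  54  64  55 165 188 188 167 173 176
  176 172]
 [192 193 193 195 193 196 202 182  72  34  38  24 178 180 176 172 172 174
  171 173]
 [194 193 193 194 195 198 173 160  68  37  28  24 185 179 174 169 173 170
  172 174]
 [193 195 196 175 190 189 182 111  31  36  32  31 166 180 172 174 174 172
  178 175]
 [193 192 197 154 162 181 191  94  32  34  49  37  90 177 176 175 174 176
  176 177]
 [192 195 199 155 113 179 135  85  53  55  35  23  89 173 176 180 183 162
  168 151]
 [194 198 202 157  77 121  82  76  71  44 132 169 170 180 178 150 126 104
  108 127]
 [192 197 203 157  84  78  77 176 175 170 182 184 175 161 180 125  82  83
   78 123]]
```

>>> jog_arm(rows=[[[-0.5, 0, 0], [0, 0, -0.005]], [[-1.0, -0.1, 0], [0, 0, -0.01]], [[-1.5, -0.2, 0], [0, 0, -0.015]], [[-2.0, -0.2, 0], [0, 0, -0.02]], [[-2.0, -0.2, 0], [0, 0, -0.02]]])

```text
time: 7.45
tool_pos: [488.4, -89.9, 107.2]
tcp_rot: [-180.0, -0.0, 127.9]
ft_force: [-1.3, -0.0, 0.9]
finger_gap: 0.2
grip_force: 0.4
```

>>> jog_arm(rows=[[[-0.3, 0, 0], [0, 0, 0]], [[-0.6, 0, 0], [0, 0, 0]], [[-0.6, 0, 0], [0, 0, 0]]])

```text
time: 7.75
tool_pos: [488.8, -90.3, 107.2]
tcp_rot: [-180.0, -0.0, 127.9]
ft_force: [-1.2, 0.9, 1.1]
finger_gap: -0.4
grip_force: 0.5
```

>>> jog_arm(rows=[[[-0.3, 0, 0], [0, 0, 0]], [[-0.6, 0, 0], [0, 0, 0]], [[-0.6, 0, 0], [0, 0, 0]]])

```text
time: 8.05
tool_pos: [489.2, -90.8, 107.2]
tcp_rot: [-180.0, -0.0, 127.9]
ft_force: [-1.5, -0.1, 0.4]
finger_gap: 0.4
grip_force: 0.5
```

>>> jog_arm(rows=[[[-0.3, 0, 0], [0, 0, 0]], [[-0.6, 0, 0], [0, 0, 0]], [[-0.6, 0, 0], [0, 0, 0]]])

```text
time: 8.35
tool_pos: [489.5, -91.2, 107.2]
tcp_rot: [-180.0, -0.0, 127.9]
ft_force: [-0.6, 0.4, -0.2]
finger_gap: 0.1
grip_force: 0.5
```

>>> jog_arm(rows=[[[-0.3, 0, 0], [0, 0, 0]], [[-0.6, 0, 0], [0, 0, 0]], [[-0.6, 0, 0], [0, 0, 0]]])

```text
time: 8.65
tool_pos: [489.9, -91.7, 107.3]
tcp_rot: [-180.0, 0.0, 127.9]
ft_force: [-1.3, 0.9, -0.0]
finger_gap: 0.1
grip_force: 0.5
```

```bash
python3 - <<'E'
from h import *
S,_=r.snapshot('scene');s=r.sense()
cv2.imwrite('pics/c5.png',crop(S,215,205,60,50,10))
print(s['ft_force'],s['tool_pos'])
E
```

```text
[-1.11674238  0.37677374 -0.51428497] [489.9393583  -91.69796448 107.25044193]
```

View pics/c5.png

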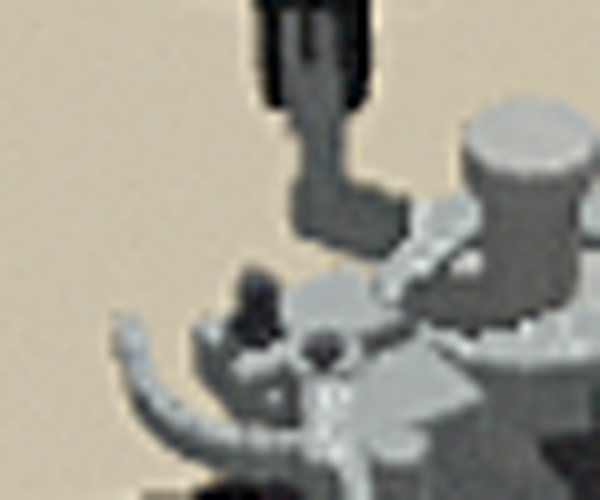

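The pin is now at scene (240.8,232.5), about where the shut position should put it. I'll feel for the stop.

>>> jog_arm(rows=[[[-0.2, 0, 0], [0, 0, 0]], [[-0.4, 0, 0], [0, 0, 0]]])

```text
time: 8.9
tool_pos: [490.1, -92.0, 107.3]
tcp_rot: [-180.0, -0.0, 127.9]
ft_force: [-2.1, 1.3, 0.1]
finger_gap: 0.2
grip_force: 1.2
```

>>> jog_arm(rows=[[[-0.2, 0, 0], [0, 0, 0]], [[-0.4, 0, 0], [0, 0, 0]]])

```text
time: 9.1
tool_pos: [490.2, -92.0, 107.2]
tcp_rot: [-180.0, -0.0, 127.9]
ft_force: [-3.9, 3.1, 0.7]
finger_gap: -0.1
grip_force: 2.4
```

>>> jog_arm(rows=[[[-0.2, 0, 0], [0, 0, 0]], [[-0.4, 0, 0], [0, 0, 0]]])

```text
time: 9.3
tool_pos: [490.2, -92.1, 107.2]
tcp_rot: [-180.0, -0.1, 127.9]
ft_force: [-5.5, 4.1, 2.7]
finger_gap: 0.0
grip_force: 3.5
```

The stop is met at about 7 N. I'll back off, lift, and cross to the lever.

>>> jog_arm(rows=[[[3, 0, 0], [0, 0, 0]], [[10, 0, 0], [0, 0, 0]], [[15, 0, -15], [0, 0, 0]], [[15, 0, -50], [0, 0, 0]], [[15, 0, -80], [0, 0, 0]], [[15, 0, -80], [0, 0, 0]]])

```text
time: 9.9
tool_pos: [484.4, -81.4, 192.8]
tcp_rot: [179.7, 0.4, 127.9]
ft_force: [0.6, -1.1, 0.6]
finger_gap: -0.1
grip_force: 0.0
```

```bash
python3 - <<'E'
from h import *
s=r.sense();y=np.radians(s['tcp_rot'][2]);A=np.array([[np.cos(y),np.sin(y)],[np.sin(y),-np.cos(y)]])
print(s['tool_pos'],A.T@(np.array([641.3,-172.2])-s['tool_pos'][:2]),y-np.radians(59.4))
E
```

```text
[484.41199684 -81.41364274 192.81329991] [-168.05624249   67.91986132] 1.196200699754065
```

>>> jog_arm(rows=[[[-25, 10, 0], [0, 0, 0.15]], [[-50, 20, 0], [0, 0, 0.3]], [[-75, 30, 0], [0, 0, 0.45]], [[-100, 40, 0], [0, 0, 0.6]], [[-125, 50, 0], [0, 0, 0.75]], [[-145, 58, 0], [0, 0, 0.9]], [[-160, 65, 0], [0, 0, 1.05]], [[-168, 68, 0], [0, 0, 1.196]], [[-168, 68, 20], [0, 0, 1.196]], [[-168, 68, 30], [0, 0, 1.196]]])

```text
time: 10.9
tool_pos: [637.8, -171.3, 155.1]
tcp_rot: [-179.9, 0.0, 59.4]
ft_force: [0.2, 0.8, -1.2]
finger_gap: 0.1
grip_force: 0.0
```

```bash
python3 - <<'E'
from h import *
S,_=r.snapshot('scene');S,_=r.snapshot('scene');T,_=r.snapshot('top');s=r.sense();print(s['tool_pos'],s['tcp_rot'])
cv2.imwrite('pics/c6.png',np.hstack([cv2.convertScaleAbs(crop(T,275,145,80,100,5),alpha=1.5),crop(S,220,190,80,100,5)]))
E
```

```text
[ 637.21884655 -170.97055866  155.65267836] [-1.79831429e+02  3.41532097e-02  5.94406280e+01]
```

View pics/c6.png

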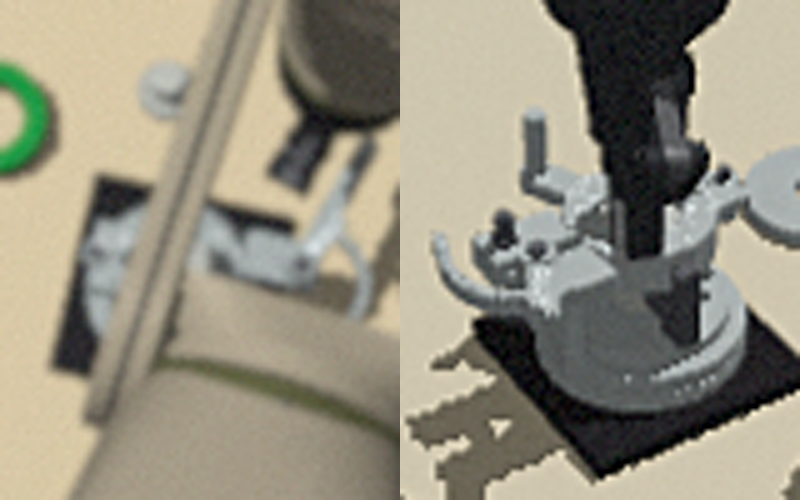

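In the scene view the fingers are above and behind the lever at (640,250). In the top view the lever peg is still at crop (365,150), and the clamp stays shut. I'll go down and touch the peg.

>>> jog_arm(rows=[[[0, 3, 12], [0, 0, 0]], [[0, 3, 26], [0, 0, 0]], [[0, 3, 38], [0, 0, 0]], [[0, 3, 38], [0, 0, 0]], [[-2.5, 3, 38], [0, 0, 0]], [[-5, 3, 38], [0, 0, 0]], [[-7, 3, 38], [0, 0, 0]], [[-9, 3, 38], [0, 0, 0]], [[-9, 3, 38], [0, 0, 0]]])

```text
time: 11.95
tool_pos: [636.4, -181.2, 119.8]
tcp_rot: [180.0, -0.0, 59.4]
ft_force: [0.1, 0.6, 0.3]
finger_gap: 0.2
grip_force: 0.0
```

>>> jog_arm(rows=[[[-1, 0, 0], [0, 0, 0]], [[-2, 0, 0], [0, 0, 0]], [[-3, 0, 0], [0, 0, 0]], [[-4, 0, 0], [0, 0, 0]], [[-5, 0, 0], [0, 0, 0]], [[-5, 0, 0], [0, 0, 0]]])

```text
time: 12.55
tool_pos: [634.1, -184.7, 119.3]
tcp_rot: [180.0, -0.0, 59.4]
ft_force: [2.6, 3.2, -1.0]
finger_gap: -0.0
grip_force: 2.1
```

```bash
python3 - <<'E'
from h import *
s=r.sense();print(s['tool_pos'],s['ft_force'],PV)
orbit(PV,-np.arange(1,11)*.06)
E
```

```text
[ 634.06707461 -184.73340243  119.32642137] [ 2.58105728  3.1558587  -1.02732612] [ 564.82151658 -161.82960681]
[-4.3  0.8] 0.06
[-8.6  1.3] 0.12
[-13.    1.6] 0.18
[-17.4   1.6] 0.24
[-21.8   1.4] 0.3
[-26.1   0.9] 0.36
[-30.4   0.1] 0.42
[-34.7  -0.9] 0.48
[-38.8  -2.2] 0.54
[-42.9  -3.7] 0.6
```

Contact, with the expected 4 N drag. I'll swing the lever along its arc.

>>> jog_arm(rows=[[[-4.3, 0.8, 0], [0, 0, 0.06]], [[-8.6, 1.3, 0], [0, 0, 0.12]], [[-13, 1.6, 0], [0, 0, 0.18]], [[-17.4, 1.6, 0], [0, 0, 0.24]], [[-21.8, 1.4, 0], [0, 0, 0.3]], [[-26.1, 0.9, 0], [0, 0, 0.36]], [[-30.4, 0.1, 0], [0, 0, 0.42]], [[-34.7, -0.9, 0], [0, 0, 0.48]], [[-38.8, -2.2, 0], [0, 0, 0.54]], [[-42.9, -3.7, 0], [0, 0, 0.6]]])

```text
time: 13.55
tool_pos: [609.1, -220.2, 119.4]
tcp_rot: [180.0, -0.0, 24.9]
ft_force: [3.9, 2.0, -1.5]
finger_gap: -0.1
grip_force: 2.2
```

```bash
cat >> h.py <<'E'
def lev():
    s=r.sense();y=np.radians(s['tcp_rot'][2]);u=np.array([np.cos(y),np.sin(y)]);p=s['tool_pos'][:2]-17.5*u-PV
    print('r',np.hypot(*p),'joint',np.arctan2(p[1],p[0])-th+np.radians(107.9),'F',s['ft_force'][:2]@u,s['ft_force'])
E
python3 - <<'E'
from h import *
lev();orbit(PV,-np.arange(1,11)*.03)
E
```

```text
r 71.59548253624585 joint 0.9603336450390907 F 4.425264673338148 [ 3.93405044  2.03529421 -1.54705265]
[-2.2  0.4] 0.03
[-4.3  0.8] 0.06
[-6.5  1.1] 0.09
[-8.7  1.4] 0.12
[-10.9   1.5] 0.15
[-13.1   1.6] 0.18
[-15.3   1.7] 0.21
[-17.5   1.7] 0.24
[-19.7   1.6] 0.27
[-21.8   1.4] 0.3
```

>>> jog_arm(rows=[[[-2.2, 0.4, 0], [0, 0, 0.03]], [[-4.3, 0.8, 0], [0, 0, 0.06]], [[-6.5, 1.1, 0], [0, 0, 0.09]], [[-8.7, 1.4, 0], [0, 0, 0.12]], [[-10.9, 1.5, 0], [0, 0, 0.15]], [[-13.1, 1.6, 0], [0, 0, 0.18]], [[-15.3, 1.7, 0], [0, 0, 0.21]], [[-17.5, 1.7, 0], [0, 0, 0.24]], [[-19.7, 1.6, 0], [0, 0, 0.27]], [[-21.8, 1.4, 0], [0, 0, 0.3]]])

```text
time: 14.55
tool_pos: [589.5, -230.8, 119.4]
tcp_rot: [180.0, -0.0, 7.7]
ft_force: [4.7, -0.9, -2.0]
finger_gap: -0.1
grip_force: 2.2
```

>>> jog_arm(rows=[[[-1.5, 0.3, 0], [0, 0, 0.02]], [[-2.9, 0.5, 0], [0, 0, 0.04]], [[-4.3, 0.8, 0], [0, 0, 0.06]], [[-5.8, 1.0, 0], [0, 0, 0.08]]])

```text
time: 14.95
tool_pos: [583.9, -232.6, 119.3]
tcp_rot: [180.0, -0.0, 3.2]
ft_force: [4.5, -1.4, -1.0]
finger_gap: 0.1
grip_force: 2.2
```

>>> jog_arm(rows=[[[-1.5, 0.3, 0], [0, 0, 0.02]], [[-2.9, 0.5, 0], [0, 0, 0.04]], [[-4.3, 0.8, 0], [0, 0, 0.06]], [[-5.8, 1.0, 0], [0, 0, 0.08]]])

```text
time: 15.35
tool_pos: [578.2, -233.9, 119.4]
tcp_rot: [180.0, -0.0, -1.4]
ft_force: [4.6, -1.9, -2.2]
finger_gap: -0.0
grip_force: 2.2
```

```bash
python3 - <<'E'
from h import *
lev();orbit(PV,-np.arange(1,6)*.02)
E
```

```text
r 71.77937404364856 joint 0.4950185651947714 F 4.616465208507189 [ 4.5709198  -1.88562813 -2.157073  ]
[-1.4  0.3] 0.02
[-2.9  0.5] 0.04
[-4.3  0.8] 0.06
[-5.8  1. ] 0.08
[-7.2  1.2] 0.1
```

>>> jog_arm(rows=[[[-1.5, 0.3, 0], [0, 0, 0.02]], [[-2.9, 0.5, 0], [0, 0, 0.04]], [[-4.3, 0.8, 0], [0, 0, 0.06]]])

```text
time: 15.65
tool_pos: [573.8, -234.6, 119.3]
tcp_rot: [180.0, -0.0, -4.9]
ft_force: [4.6, -2.1, -2.2]
finger_gap: 0.3
grip_force: 2.2
```

>>> jog_arm(rows=[[[-1.5, 0.3, 0], [0, 0, 0.02]], [[-2.9, 0.5, 0], [0, 0, 0.04]], [[-4.3, 0.8, 0], [0, 0, 0.06]]])

```text
time: 15.95
tool_pos: [569.5, -235.1, 119.4]
tcp_rot: [180.0, -0.0, -8.3]
ft_force: [4.3, -3.2, -1.0]
finger_gap: 0.0
grip_force: 2.2
```

>>> jog_arm(rows=[[[-1.5, 0.3, 0], [0, 0, 0.02]], [[-2.9, 0.5, 0], [0, 0, 0.04]], [[-4.3, 0.8, 0], [0, 0, 0.06]]])

```text
time: 16.25
tool_pos: [565.1, -235.2, 119.3]
tcp_rot: [180.0, 0.0, -11.7]
ft_force: [4.4, -3.1, -1.2]
finger_gap: 0.1
grip_force: 2.2
```

>>> jog_arm(rows=[[[-1.5, 0.3, 0], [0, 0, 0.02]], [[-2.9, 0.5, 0], [0, 0, 0.04]], [[-4.3, 0.8, 0], [0, 0, 0.06]]])

```text
time: 16.55
tool_pos: [560.7, -235.1, 119.3]
tcp_rot: [180.0, 0.0, -15.2]
ft_force: [4.3, -3.6, -2.1]
finger_gap: -0.1
grip_force: 2.2
```

```bash
python3 - <<'E'
from h import *
lev();orbit(PV,-np.arange(1,6)*.02)
E
```

```text
r 71.88210108182383 joint 0.2554038460732717 F 5.104698169946719 [ 4.32481537 -3.55455356 -2.07926233]
[-1.4  0.3] 0.02
[-2.9  0.6] 0.04
[-4.3  0.8] 0.06
[-5.8  1. ] 0.08
[-7.2  1.2] 0.1
```

>>> jog_arm(rows=[[[-1.5, 0.3, 0], [0, 0, 0.02]], [[-2.9, 0.5, 0], [0, 0, 0.04]], [[-4.3, 0.8, 0], [0, 0, 0.06]]])

```text
time: 16.85
tool_pos: [556.6, -235.0, 119.4]
tcp_rot: [180.0, -0.0, -18.6]
ft_force: [6.4, -4.6, -3.0]
finger_gap: -0.5
grip_force: 3.6
```

>>> jog_arm(rows=[[[-1.5, 0.3, 0], [0, 0, 0.02]], [[-2.9, 0.5, 0], [0, 0, 0.04]], [[-4.3, 0.8, 0], [0, 0, 0.06]]])

```text
time: 17.15
tool_pos: [552.7, -234.6, 119.4]
tcp_rot: [180.0, -0.1, -22.1]
ft_force: [8.1, -6.5, -4.5]
finger_gap: 0.3
grip_force: 4.9
```

>>> jog_arm(rows=[[[-1.5, 0.3, 0], [0, 0, 0.02]], [[-2.9, 0.5, 0], [0, 0, 0.04]]])

```text
time: 17.35
tool_pos: [550.1, -234.2, 119.4]
tcp_rot: [180.0, -0.2, -24.4]
ft_force: [10.5, -7.1, -6.5]
finger_gap: 0.0
grip_force: 6.0
```

>>> jog_arm(rows=[[[-1.0, 0.2, 0], [0, 0, 0.01]], [[-1.6, 0.3, 0], [0, 0, 0.02]], [[-1.6, 0.3, 0], [0, 0, 0.02]], [[-1.6, 0.3, 0], [0, 0, 0.02]]])

```text
time: 17.75
tool_pos: [548.6, -233.9, 119.4]
tcp_rot: [180.0, -0.2, -25.5]
ft_force: [11.1, -7.3, -6.6]
finger_gap: 0.2
grip_force: 5.9
```

```bash
python3 - <<'E'
from h import *
for i in range(4): lev(); r.snapshot('top')
E
```

```text
r 72.0710205462804 joint 0.09244012773103605 F 13.119996217815208 [11.07506533 -7.25939352 -6.57261815]
r 72.06043744692134 joint 0.09249584183723925 F 11.601054053093618 [ 9.25330946 -7.55213624 -5.28599087]
r 72.07313601192224 joint 0.09256981640988271 F 11.777168830291199 [ 9.64161135 -7.14615409 -6.5511682 ]
r 72.0766473259525 joint 0.09255530382916599 F 12.004724976400666 [ 9.36825096 -8.25028608 -5.54915237]
```

>>> jog_arm(rows=[[[-1.0, 0.2, 0], [0, 0, 0.013]], [[-2.0, 0.4, 0], [0, 0, 0.025]], [[-2.0, 0.4, 0], [0, 0, 0.025]]])

```text
time: 18.25
tool_pos: [546.7, -233.5, 119.4]
tcp_rot: [180.0, -0.2, -26.9]
ft_force: [10.8, -7.7, -6.6]
finger_gap: 0.1
grip_force: 6.2
```

>>> jog_arm(rows=[[[-0.8, 0.1, 0], [0, 0, 0.01]], [[-0.8, 0.1, 0], [0, 0, 0.01]]])

```text
time: 18.45
tool_pos: [546.2, -233.5, 119.5]
tcp_rot: [180.0, -0.2, -27.5]
ft_force: [12.2, -9.1, -7.9]
finger_gap: 0.3
grip_force: 7.1
```

```bash
python3 - <<'E'
from h import *
for i in range(4): lev(); r.snapshot('top')
E
```

```text
r 72.14356658351907 joint 0.05972372598549769 F 15.042319251248697 [12.21499235 -9.11373476 -7.89121186]
r 72.13165356702322 joint 0.05987178701248985 F 14.761674927999533 [ 11.16764296 -10.52123715  -7.69555911]
r 72.15633536066812 joint 0.059634822311825486 F 13.95992753580054 [11.17290101 -8.77335777 -8.20134278]
r 72.14354423780834 joint 0.05923903246460571 F 14.469318822344512 [12.05682767 -8.17723027 -7.88435329]
```

>>> jog_arm(rows=[[[-0.5, 0.1, 0], [0, 0, 0.007]], [[-0.8, 0.1, 0], [0, 0, 0.01]], [[-0.8, 0.1, 0], [0, 0, 0.01]], [[-0.8, 0.1, 0], [0, 0, 0.01]]])

```text
time: 19.05
tool_pos: [545.8, -233.4, 119.5]
tcp_rot: [180.0, -0.3, -28.0]
ft_force: [13.9, -10.0, -10.2]
finger_gap: -0.1
grip_force: 8.1
```

```bash
python3 - <<'E'
from h import *
for i in range(3): lev(); r.snapshot('top')
E
```

```text
r 72.16714882622615 joint 0.054135683965194525 F 16.968247108407475 [ 13.88556944 -10.02476805 -10.22436987]
r 72.15965056308036 joint 0.05388763384855877 F 16.598943881521965 [ 12.9721083  -10.95424548  -9.28770851]
r 72.14112720190307 joint 0.05409701412512491 F 15.75640747498303 [13.01946899 -9.07321744 -9.39876897]
```

The push is steady at about 16 N and the latch is firm. I'll let go, retreat, lift and look.

>>> jog_arm(rows=[[[1, 0, 0], [0, 0, 0]], [[3, 0, 0], [0, 0, 0]], [[8, 0, 0], [0, 0, 0]], [[16, 0, 0], [0, 0, 0]], [[25, 0, 0], [0, 0, 0]], [[30, 0, -20], [0, 0, 0]], [[30, 0, -60], [0, 0, 0]], [[30, 0, -100], [0, 0, 0]], [[30, 0, -140], [0, 0, 0]], [[30, 0, -140], [0, 0, 0]]])

```text
time: 20.2
tool_pos: [573.9, -247.6, 267.4]
tcp_rot: [-180.0, -0.6, -28.0]
ft_force: [0.4, -0.1, 1.0]
finger_gap: 0.2
grip_force: 0.0
```

>>> jog_arm(rows=[[[0, 40, 0], [0, 0, 0]], [[0, 80, 0], [0, 0, 0]], [[0, 120, 0], [0, 0, 0]], [[0, 160, 0], [0, 0, 0]], [[0, 200, 0], [0, 0, 0]], [[0, 200, 0], [0, 0, 0]], [[0, 200, 0], [0, 0, 0]]])

```text
time: 20.9
tool_pos: [476.5, -423.3, 258.5]
tcp_rot: [-180.0, 0.1, -28.1]
ft_force: [-0.2, -0.0, -0.1]
finger_gap: 0.2
grip_force: 0.0
```

```bash
python3 - <<'E'
from h import *
S,_=r.snapshot('scene');T,_=r.snapshot('top');s=r.sense();print(s['tool_pos'],s['ft_force'],s['qd'])
cv2.imwrite('pics/c7.png',np.hstack([cv2.convertScaleAbs(crop(T,275,145,80,100,5),alpha=1.5),crop(S,220,190,80,100,5)]))
E
```

```text
[ 477.47906653 -421.89847359  258.87546861] [-0.59362592 -0.75614823 -0.44907536] [ 0.91794535 -0.61842227  0.23418486 -0.20764789 -0.03759213 -0.20385958]
```

View pics/c7.png

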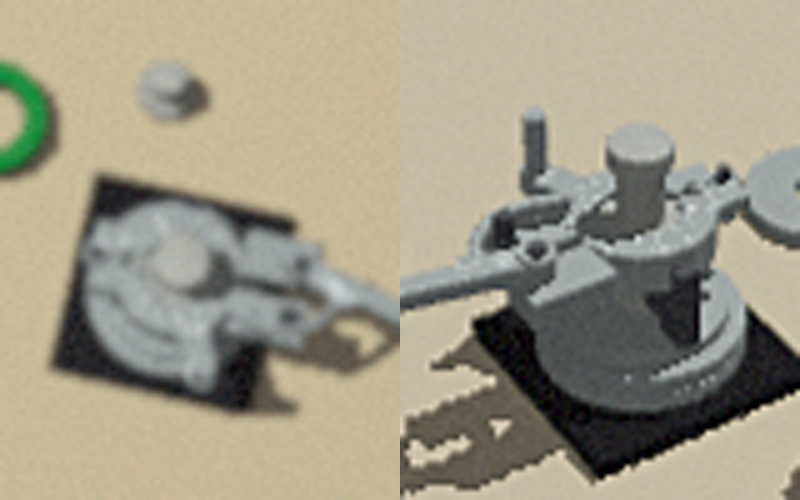

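The clamp is shut around the flanges. The hook wraps the pin (scene crop (495,225)), the cap is upright (640,150), and the arm is clear. Handing in.

```bash
python3 -c "
from bench import r
print(r.hand_in())"
```

```text
the job is handed in; nothing more can be done
None
```

The clamp is shut on its stop (about 7 N at the peg), the latch came up firm at about 16 N of push along the arc, the cap looks seated and upright in the last picture, the arm is clear, and the job was handed in at about 21 s with no verdict shown.

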